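Put the tiger moulds away in their fitted trays

ROBOT

A 6-joint arm with a two-finger parallel gripper is mounted at the origin on the work surface. World frame = base frame: x ahead of the robot, y to its left, z up, the work surface at z = 0. Lengths are in m, angles in degrees, forces in N, time in s.
With the tool pointing down it reaches from about 0.375 to 0.975 m from the base axis. Payload 3.8 kg.
Tool frame: the origin (TCP) lies at the very end of the fingers, on their centre line; the grasp point (between the pads) lies 19 mm behind it; z points along the fingers, y is the line along which they close (so a half turn about z gives the same grasp; the last joint's range is limited). The gripper opens to 85 mm and grips with 20 to 120 N. Pads are 22 mm wide; open, the fingers measure 114 mm over their backs; the gripper's body (76 mm by 85 mm) begins 54 mm behind the grasp point. The pads swing forward as they close: fully open they stand 13 mm farther back than shut.
Start: joints at [74.949, 15.12, 91.902, -0, 72.978, -2.114], TCP at [0.151, 0.658, 0.231] pointing down, gripper open.
Joint ranges: [-150.88, 150.88], [-54.13, 125.18], [17.81, 147.31], [-75.09, 255.09], [0, 152.58], [-146.25, 146.25]. Speed limits (degrees/s): [147.25, 147.25, 180, 180, 180, 180].

INTERFACE

Orientations are given as a 3x3 rotation matrix whose columns are the frame's x, y, z axes.
In Python, from plant import env gives the robot as it stands.
- The arm moves only by the tool drive_tool, never from a script. Its argument "targets" is a list of rows, each a list of 3 entries, a list of its own where there are three numbers: the gripper's target within -1 to 1 (fully open at 1, half-way at 0, shut at -1), then the shift along the tool's x, y, z in cm, then the turn about the tool's z in rad. A call has 1 to 12 rows; each row shifts and turns the commanded pose from where the row before left it, along the tool's axes as they then stand; what a row does not reach is not made up. A row lasts 1/8 s, in which the tool goes at most 62.5 mm and 10.7 degrees, less where a joint would pass 70% of its speed; a pose out of reach is approached as far as the arm can. A call with a gripper value outside its range is refused whole. The fingers move at their own pace and stop on an object; the grip force is fixed at half the most. Time passes only in rows, so rows that do not move let the fingers close. It gives the time, the measured TCP pose, the force, the opening and the grip force at its end, in the units of the state.
- env.sense(): the state, without advancing time (a new reading comes with each control period).
- env.read_camera(name): name is "side" or "top"; returns (picture, depth): 420x560x3 uint8, red, green, blue; 420x560 float32, m along the optical axis (not along the pixel's ray), 0 where there is no reading.
- env.calibration(name): a dict with "fx", "fy", "cx", "cy" (pixels), "R" (3x3) and "t" (3): a world point X has camera coordinates R X + t. Camera axes: x right, y down, z forward; pixel columns grow to the right and rows downward; lengths in m; the calibration is good to about 2 mm. A picture is of the moment at which its call begins. calibration takes no time and is no camera call.
- env.job_done(): hands the job in; it is judged then, once.
The state is a dict: "clock": time; "joint_positions": joint angles; "qd": joint speeds; "tau": joint torques, N m; "position": TCP position; "tool_rot": TCP orientation; "ft_force": force on the tool from outside, world axes, zero at the start; "ft_torque": the same for the moment, N m; "gripper_width": finger opening in m; "grip_force": force on a finger pad.
Only numpy, scipy, OpenCV 4.12 (cv2) and the standard library are available. Lean on these libraries where they do the work, as an engineer would, in place of code of your own. Each camera call takes 0.05 s, during which the arm holds its last target. There are 200 camera calls.

TASK

Put the four wooden papier-mache moulds away: set each one upright in the shallow tray whose recess has its shape and size, flat on the tray's floor inside the rim (the long body in the oblong tray, the large head in the large round one, the small head in the small round one, the square stand in the square one). Lower them in, do not drop them, and leave the paste bowl and the brush where they are.

Things in the scene. Friction and masses are not known exactly. Their poses are not given: they have to be found in the camera images.
- body_mould: tiger-body mould: a long loaf, its plan an oblong with half-round ends, 116 mm long (its y axis) by 52 mm wide (its x axis), upright sides to 34 mm, rounded back on top, 60 mm high, about 150 g. Bare pale wood, loose, standing upright on its flat foot. Origin: centre of the foot, z up.
- head_mould: large round head mould: 62 mm across, upright sides to 42 mm, domed top with two small ear stubs, 65 mm high, about 90 g. Bare pale wood, loose, standing upright on its flat foot. Origin: centre of the foot, z up, any yaw.
- cub_mould: small round head mould: 40 mm across, upright sides to 38 mm, domed top with two small ear stubs, 52 mm high, about 40 g. Bare pale wood, loose, standing upright on its flat foot. Origin: centre of the foot, z up, any yaw.
- stand_mould: square stand mould: a block 52 mm by 52 mm (x and y axes along its sides), upright sides to 46 mm, a smaller 38 mm square step on top, 55 mm high, about 80 g. Bare pale wood, loose, standing upright on its flat foot. Origin: centre of the foot, z up.
- body_tray: shallow wooden tray with an oblong, round-ended recess 132 mm long (its y axis) by 68 mm wide (its x axis), for the body mould, either way round. Brown rim, grey-lined floor. Fixed to the table. Floor 5 mm thick, rim 12 mm high over all (7 mm above the floor) and 6 mm thick, about 8 mm of play all round its mould. Origin: centre of the underside, z up.
- head_tray: shallow wooden tray with the larger round recess, 78 mm across, for the large head mould. Brown rim, grey-lined floor. Fixed to the table. Floor 5 mm thick, rim 12 mm high over all (7 mm above the floor) and 6 mm thick, about 8 mm of play all round its mould. Origin: centre of the underside, z up.
- cub_tray: shallow wooden tray with the smaller round recess, 56 mm across, for the small head mould. Brown rim, grey-lined floor. Fixed to the table. Floor 5 mm thick, rim 12 mm high over all (7 mm above the floor) and 6 mm thick, about 8 mm of play all round its mould. Origin: centre of the underside, z up.
- stand_tray: shallow wooden tray with a square recess 68 mm by 68 mm (x and y axes along its sides), for the stand mould, in any of its four quarter turns. Brown rim, grey-lined floor. Fixed to the table. Floor 5 mm thick, rim 12 mm high over all (7 mm above the floor) and 6 mm thick, about 8 mm of play all round its mould. Origin: centre of the underside, z up.
- paste_bowl: bystander: loose white bowl, 120 mm across the rim, 55 mm high, left (+y) of the work. Origin: centre of the underside.
- paste_brush: bystander: loose wide flat brush lying on the table right (-y) of the work, 12 mm thick; its head 150 mm wide, its handle points roughly to -x (its own -x), reaching 120 mm from the origin; bristles reach 65 mm to its +x. Origin: underside, on the centre line, 13 mm ahead of where the handle meets the head.
Not all that is in view belongs to the job. What is shaped like the stand_mould but blue is not meant.

How it is judged:
By the outcome, as a careful person would: the job done as asked, in the order asked, and still so for the second after the job is handed in, with the robot touching nothing.
It also fails if it takes over 106 s, if anything falls off the work surface, if the arm or the gripper's body presses on something with over 40 N, if the wrist force passes 120 N, or if a joint passes its speed limit or range.

## Working session

There is one attempt and no reset: what is moved stays moved. The work goes in short steps, Python scripts to look and compute and a tool call to move; the robot and the scene stay as the last step left them, time stands still between calls to the robot, and variables do not carry over. Pictures are saved under pics/ and viewed, at most 14 in all, crops included, and the job is handed in when it is done.

Besides the shell and the picture viewer there is one more tool, called after "Emit:" as a command line: name --argument value ..., lists and objects as JSON in quotes. drive_tool: Moves the arm, as the interface text tells. Its arguments: {"type":"object","properties":{"targets":{"type":"array"}},"required":["targets"]}

```bash
mkdir -p pics
cat > h.py <<'E'
import numpy as np,cv2
from plant import env
def grab(n):
    p,d=env.read_camera(n); return p,d
def world(n,d):
    c=env.calibration(n); R=np.array(c["R"]);t=np.array(c["t"])
    v,u=np.mgrid[0:d.shape[0],0:d.shape[1]]
    P=np.stack([(u-c["cx"])/c["fx"]*d,(v-c["cy"])/c["fy"]*d,d],-1)
    W=(P-t)@R; W[d==0]=np.nan
    return W
def save(n,p): cv2.imwrite("pics/"+n,p[:,:,::-1])
E
python3 - <<'E'
from h import *
s=env.sense(); print(s["clock"],s["position"],np.round(s["tool_rot"],3),s["gripper_width"])
for n in("top","side"):
    p,d=grab(n); save(n+"0.png",p); np.savez(n+"0.npz",p=p,d=d)
    c=env.calibration(n); print(n,c, (d==0).mean())
E
```

```text
0.0 [0.15094849 0.65715237 0.2299508 ] [[-0.975  0.224 -0.001]
 [ 0.224  0.975 -0.002]
 [ 0.    -0.002 -1.   ]] 0.0859050688191026
top {'fx': 502.403893235158, 'fy': 502.403893235158, 'cx': 279.76455268990236, 'cy': 210.66079855916945, 'R': array([[-2.86832817e-02, -9.99588481e-01,  3.70877457e-04],
       [-9.95928142e-01,  2.85465205e-02, -8.55115938e-02],
       [ 8.54658169e-02, -2.82212043e-03, -9.96337106e-01]]), 't': array([-0.01230471,  0.50859167,  1.44684873])} 0.004166666666666667
side {'fx': 455.8473236474886, 'fy': 455.8473236474886, 'cx': 277.7470230030001, 'cy': 211.2142939929245, 'R': array([[ 0.98136233, -0.19154804,  0.01540543],
       [-0.12376833, -0.69135505, -0.71183537],
       [ 0.14700129,  0.69666171, -0.70217738]]), 't': array([-0.48617685,  0.08274978,  1.43420112])} 0.004077380952380952
```

View pics/top0.png

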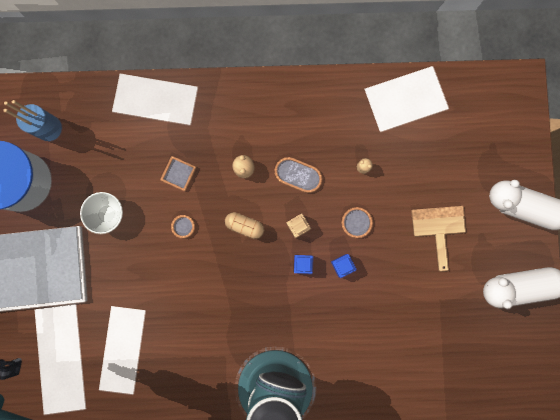

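View pics/side0.png

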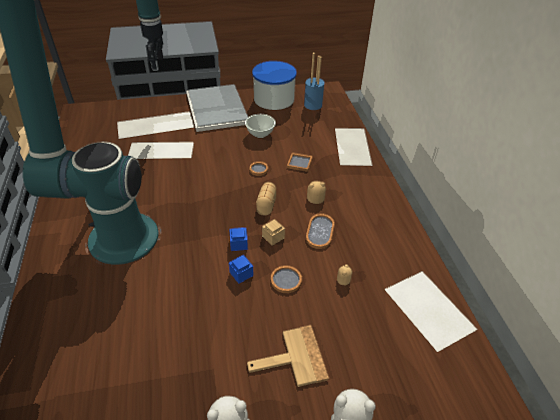

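The top view shows the square tray at (179,173), cub tray (183,226), head mould (243,167), body mould (244,225), body tray (298,175), stand (298,226), head tray (357,222) and cub mould (364,166). The blue decoys are at (304,264) and (345,265). The side view shows the same things.

```bash
cat > m.py <<'E'
from h import *
import sys
px=dict(stand_tray=(179,173),cub_tray=(183,226),head=(243,167),body=(244,225),body_tray=(298,175),stand=(298,226),head_tray=(357,222),cub=(364,166))
C={n:np.load(n+"0.npz") for n in("top","side")}
W={n:world(n,C[n]["d"]) for n in C}
HSV={n:cv2.cvtColor(C[n]["p"],cv2.COLOR_RGB2HSV) for n in C}
# table height check near work
for n in W:
    w=W[n]; m=(w[...,0]>.4)&(w[...,0]<.8)&(abs(w[...,1])<.3)
    print(n,"table z",np.round(np.nanpercentile(w[m][:,2],[5,30,50]),4))
def meas(n,c,r,lo,hi):
    w=W[n]; m=(np.hypot(w[...,0]-c[0],w[...,1]-c[1])<r)&(w[...,2]>lo)&(w[...,2]<hi)
    m=m.astype(np.uint8)
    return w[m>0]
for k,(u,v) in px.items():
    c=W["top"][v,u,:2]; tray="tray" in k; r=.085 if k.startswith("body") else .06
    out=[]
    for n in W:
        p=meas(n,c,r,.007,.1)
        if not tray: p=p[p[:,2]>.02]
        out.append(p)
        q=cv2.minAreaRect((p[:,:2]*1000).astype(np.float32))
        print(k,n,len(p),"ctr",np.round(q[0],1),"size",np.round(q[1],1),"ang",round(q[2],1),"zmax",np.round(np.percentile(p[:,2],[50,98])*1000,1))
    p=np.vstack(out);q=cv2.minAreaRect((p[:,:2]*1000).astype(np.float32))
    cc=cv2.minEnclosingCircle((p[:,:2]*1000).astype(np.float32))
    print("   both ctr",np.round(q[0],1),"size",np.round(q[1],1),"ang",round(q[2],1),"circ",np.round(cc[0],1),round(cc[1],1))
    if tray:
        f=W["top"][v-3:v+4,u-3:u+4,2]; print("   floor",np.round(np.nanmedian(f)*1000,1))
E
python3 m.py
```

```text
top table z [-0.004  -0.0002  0.0018]
side table z [-0.0042 -0.0013  0.0003]
stand_tray top 455 ctr [627.5 264.2] size [102.  114.3] ang 60.6 zmax [10.2 19.4]
stand_tray side 143 ctr [628.4 266.5] size [88.4 81. ] ang 64.5 zmax [10.3 15.3]
   both ctr [627.5 264.2] size [102.  114.3] ang 60.6 circ [628.7 269.1] 58.8
   floor 6.7
cub_tray top 278 ctr [462.3 260.6] size [107.9  87.2] ang 52.8 zmax [10.7 18.4]
cub_tray side 102 ctr [472.2 254.5] size [66.3 66.9] ang 29.7 zmax [10.9 16.7]
   both ctr [462.4 260.5] size [107.8  87.6] ang 53.2 circ [475.2 254.5] 57.8
   floor 6.1
head top 372 ctr [642.2  77.4] size [60.4 59.7] ang 25.0 zmax [57.  68.2]
head side 277 ctr [640.3  69.5] size [58.1 58.6] ang 45.0 zmax [50.1 64.3]
   both ctr [641.2  74.3] size [66.9 62.6] ang 61.2 circ [642.4  73.5] 35.1
body top 656 ctr [468.4  78.5] size [114.2  52.1] ang 66.6 zmax [55.6 64.8]
body side 416 ctr [465.2  64.6] size [108.7  51.5] ang 67.7 zmax [51.2 61.5]
   both ctr [467.1  72.9] size [125.6  54.1] ang 67.7 circ [470.6  71.5] 63.0
body_tray top 638 ctr [616.7 -77.9] size [156.6 144.8] ang 2.4 
[... 204 characters left out ...]
tr [463.3 -77.9] size [52. 52.] ang 28.6 zmax [52.  61.4]
stand side 319 ctr [463.3 -84.7] size [55.9 54.8] ang 27.5 zmax [45.7 58.4]
   both ctr [462.5 -82.3] size [57.6 58.9] ang 28.6 circ [462.9 -82.2] 39.7
head_tray top 397 ctr [ 464.2 -254.4] size [110.6  97.3] ang 79.7 zmax [10.3 18.3]
head_tray side 273 ctr [ 469.2 -255.1] size [91.  90.7] ang 38.6 zmax [10.6 15.7]
   both ctr [ 463.8 -254.7] size [111.3  98. ] ang 79.7 circ [ 466.9 -253.7] 58.0
   floor 5.1
cub top 161 ctr [ 634.3 -277.1] size [37.7 39.4] ang 85.2 zmax [47.2 55.6]
cub side 178 ctr [ 633.1 -283.8] size [37.2 39.4] ang 15.6 zmax [42.8 52. ]
   both ctr [ 633.8 -281.1] size [45.8 39.8] ang 85.3 circ [ 632.7 -281.1] 23.4
```

```bash
cat > m2.py <<'E'
from h import *
px=dict(stand_tray=(.6275,.266,.012),cub_tray=(.4722,.2545,.012),head=(.641,.074,.03),body=(.467,.072,.03),body_tray=(.615,-.083,.012),stand=(.463,-.082,.03),head_tray=(.469,-.255,.012),cub=(.633,-.281,.025))
def load(n,tag="0"):
    z=np.load(n+tag+".npz"); return z["p"]
def ray(n,uv):
    c=env.calibration(n);R=np.array(c["R"]);t=np.array(c["t"])
    uv=np.atleast_2d(uv); d=np.c_[(uv[:,0]-c["cx"])/c["fx"],(uv[:,1]-c["cy"])/c["fy"],np.ones(len(uv))]@R
    return -R.T@t,d
def onplane(n,uv,z):
    o,d=ray(n,uv); return (o+d*((z-o[2])/d[:,2])[:,None])[:,:2]
def proj(n,X):
    c=env.calibration(n);p=np.array(c["R"])@X+np.array(c["t"]); return np.array([p[0]/p[2]*c["fx"]+c["cx"],p[1]/p[2]*c["fy"]+c["cy"]])
def blob(n,img,X,tray):
    # rim/wood vs table: table is dark brown
    h=cv2.cvtColor(img,cv2.COLOR_RGB2HSV); H,S,V=cv2.split(h)
    lab=cv2.cvtColor(img,cv2.COLOR_RGB2LAB).astype(int); 
    m=((V>105)|((S<75)&(V>60))).astype(np.uint8)
    u=proj(n,np.array(X)); 
    if tray: m=cv2.morphologyEx(m,cv2.MORPH_CLOSE,np.ones((3,3)))
    cs,_=cv2.findContours(m,cv2.RETR_EXTERNAL,cv2.CHAIN_APPROX_NONE)
    return max((c for c in cs if cv2.pointPolygonTest(c,tuple(map(float,u)),True)>-10 and cv2.contourArea(c)>30),key=cv2.contourArea)
def measure(k,X,tag="0",draw=None):
    tray="tray" in k; L=[];cen=[]
    for n in("top","side"):
        img=load(n,tag); c=blob(n,img,X,tray)
        f=np.zeros(img.shape[:2],np.uint8);cv2.drawContours(f,[c],-1,1,-1)
        M=cv2.moments(f,True); uv=(M["m10"]/M["m00"],M["m01"]/M["m00"]); o,d=ray(n,uv);d=d[0]/np.linalg.norm(d[0]);L.append((o,d))
        q=cv2.minAreaRect((onplane(n,c[:,0].astype(float),.012 if tray else X[2])*1000).astype(np.float32))
        print(k,n,np.round(uv,1),"rect",np.round(q[0],1),np.round(q[1],1),round(q[2],1))
        if draw is not None: cv2.drawContours(draw[n],[c],-1,(255,0,255),1)
    A=sum(np.eye(3)-np.outer(d,d) for o,d in L);b=sum((np.eye(3)-np.outer(d,d))@o for o,d in L)
    P=np.linalg.solve(A,b);print("   tri",np.round(P*1000,1),"gap",np.round(np.linalg.norm(np.cross(P-L[0][0],L[0][1]))*2000,1))
if __name__=="__main__":
    draw={n:load(n).copy() for n in("top","side")}
    for k,X in px.items(): measure(k,X,draw=draw)
    a=cv2.resize(draw["top"][140:300,150:400],None,fx=3,fy=3,interpolation=cv2.INTER_CUBIC)
    b=cv2.resize(draw["side"][140:310,220:370],None,fx=3.3,fy=3.3)
    save("dt.png",a);save("ds.png",b)
E
python3 m2.py
```

```text
stand_tray top [275.1 188.2] rect [534.4 -27.1] [1706.4 1239.8] 88.4
stand_tray side [295.4 156.8] rect [632.7 316.2] [200.5 103.4] 88.1
   tri [541.8 -16.2 259.4] gap 3.2
cub_tray top [275.1 188.2] rect [534.4 -27.1] [1706.4 1239.8] 88.4
cub_tray side [257.8 165. ] rect [479.3 291.4] [137.3  69.9] 80.1
   tri [487.2 -13.9 248.1] gap 114.4
head top [277.9 186.6] rect [532.6 -27.1] [1685.6 1224.6] 88.4
head side [314.9 190.6] rect [637.5  76.7] [116.4  59.2] 56.9
   tri [584.7 -27.4 128.6] gap 40.4
body top [277.9 186.6] rect [532.6 -27.1] [1685.6 1224.6] 88.4
body side [265.4 197.6] rect [466.   73.4] [160.6  55.1] 69.7
   tri [507.8 -21.  122.3] gap 114.6
body_tray top [275.1 188.2] rect [534.4 -27.1] [1706.4 1239.8] 88.4
body_tray side [316.8 216.7] rect [620.8  -5.1] [308.  108.8] 84.5
   tri [599.7 -19.6   3.2] gap 45.9
stand top [277.9 186.6] rect [532.6 -27.1] [1685.6 1224.6] 88.4
stand side [271.2 229.5] rect [461.4 -81.2] [80.9 78.4] 31.2
   tri [527.2 -21.1 -25.2] gap 115.4
head_tray top [275.1 188.2] rect [534.4 -27.1] [1706.4 1239.8] 88.4
head_tray side [285.2 276.5] rect [ 476.8 -234.3] [137.1  91.6] 67.3
   tri [ 572.4  -10.5 -309.8] gap 90.7
cub top [277.9 186.6] rect [533.1 -27.1] [1691.4 1228.8] 88.4
cub side [334.9 277.7] rect [ 610.9 -325.5] [281.5  91.2] 86.6
   tri [ 669.5  -34.7 -323.6] gap 89.9
```

View pics/dt.png

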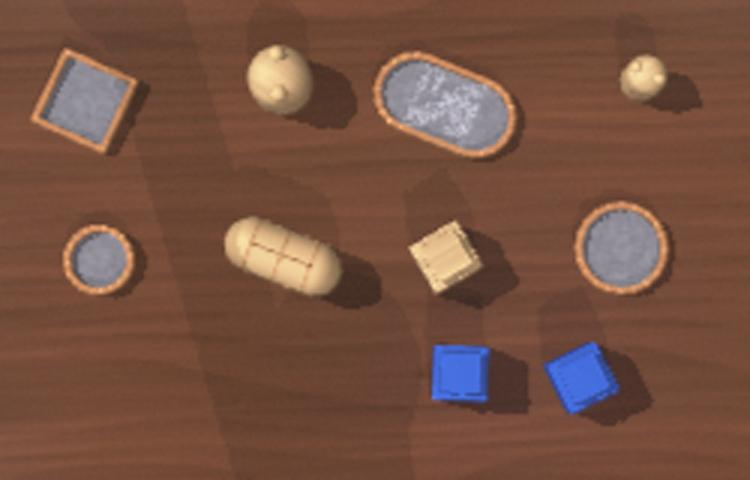

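View pics/ds.png

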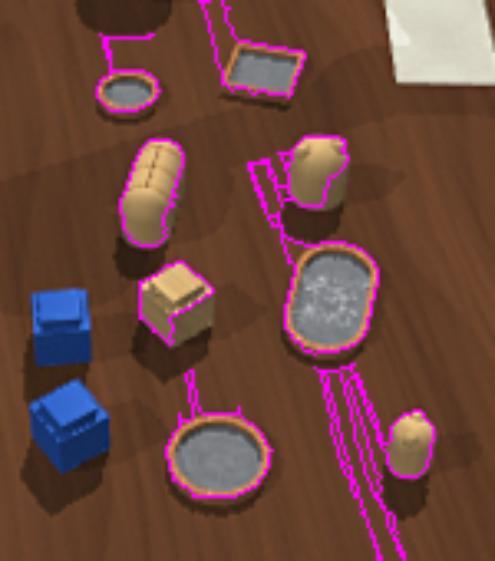

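The crops show that the brightness threshold merges blobs with the table grain, while the shapes themselves are clear. A hue-based mask should do better, so I'll sample colours.

Run:
```python
from m2 import *
for n,pts in dict(top=dict(table=[(220,200),(330,280),(330,160)],shadow=[(268,178),(273,237),(155,165)],mould=[(243,170),(235,222),(256,232),(298,224),(364,168)],floor=[(179,173),(183,228),(357,222)],rim=[(172,158),(162,179),(343,222),(370,222)]),
 side=dict(table=[(235,200),(300,210)],shadow=[(263,240),(345,290)],mould=[(318,200),(325,200),(262,208),(270,210),(268,238),(280,238),(341,280),(349,278)],floor=[(300,162),(286,280)],rim=[(286,274),(271,280)])).items():
    h=cv2.cvtColor(load(n),cv2.COLOR_RGB2HSV)
    for k,l in pts.items(): print(n,k,[tuple(map(int,h[v,u])) for u,v in l])
```

```text
top table [(10, 130, 108), (8, 125, 120), (10, 133, 117)]
top shadow [(10, 133, 111), (9, 124, 72), (9, 125, 116)]
top mould [(17, 99, 226), (18, 97, 234), (16, 101, 220), (17, 99, 227), (17, 97, 227)]
top floor [(127, 15, 155), (129, 16, 156), (128, 18, 152)]
top rim [(12, 132, 195), (12, 136, 217), (12, 125, 198), (11, 121, 198)]
side table [(12, 151, 88), (12, 153, 95)]
side shadow [(12, 153, 50), (11, 147, 64)]
side mould [(18, 113, 106), (11, 151, 86), (17, 114, 127), (18, 110, 104), (17, 113, 124), (18, 113, 108), (18, 112, 127), (19, 114, 112)]
side floor [(105, 11, 134), (105, 11, 134)]
side rim [(109, 16, 131), (14, 154, 182)]
```

```bash
python3 - <<'E'
s=open("m2.py").read()
s=s.replace('m=((V>105)|((S<75)&(V>60))).astype(np.uint8)','m=(((V>140)|(S<60)) if tray else ((H>=14)&(H<30)&(S<132)&(V>45))).astype(np.uint8)')
open("m2.py","w").write(s)
E
python3 m2.py
```

```text
stand_tray top [177.4 173.1] rect [629.6 272.7] [81.6 81.9] 64.2
stand_tray side [299.3 160.5] rect [630.2 270.3] [82.2 79.4] 64.1
   tri [630.3 273.6   8.4] gap 1.2
cub_tray top [182.1 226. ] rect [471.9 259.8] [67.6 64.6] 88.4
cub_tray side [258.3 167. ] rect [473.4 257.9] [58.  62.7] 80.1
   tri [472.7 261.5   8.9] gap 1.3
head top [242.9 166.1] rect [640.9  77.3] [67.6 59. ] 25.0
head side [315.9 192. ] rect [642.1  70.2] [113.5  62.2] 76.3
   tri [643.5  77.9  21.7] gap 1.2
body top [243.9 225.1] rect [468.5  78.4] [117.1  52.2] 66.6
body side [265.9 198.6] rect [468.7  70.4] [164.5  59.4] 68.7
   tri [469.4  79.2  17.8] gap 0.6
body_tray top [297.6 174.3] rect [615.  -83.1] [143.5  82.1] 65.2
body_tray side [319.8 229.7] rect [615.5 -85.1] [142.4  80.6] 67.2
   tri [616.3 -83.1   6.6] gap 0.3
stand top [298.2 225.2] rect [463.5 -79.4] [52.7 54.8] 29.3
stand side [273.  231.8] rect [463.  -85.6] [79.3 84.7] 28.3
   tri [464.1 -79.4  21.6] gap 0.3
head_tray top [356.5 222.2] rect [ 469.1 -251.2] [88.8 90. ] 42.9
head_tray side [285.8 277.8] rect [ 470.1 -254.8] [86.  87.2] 79.6
   tri [ 469.3 -251.9    7.8] gap 1.0
cub top [364.1 165.5] rect [ 634.6 -279. ] [39.5 46.3] 42.7
cub side [344.1 274.8] rect [ 635.3 -282. ] [76.7 39.5] 64.8
   tri [ 635.6 -279.8   18.7] gap 1.2
```

View pics/ds.png

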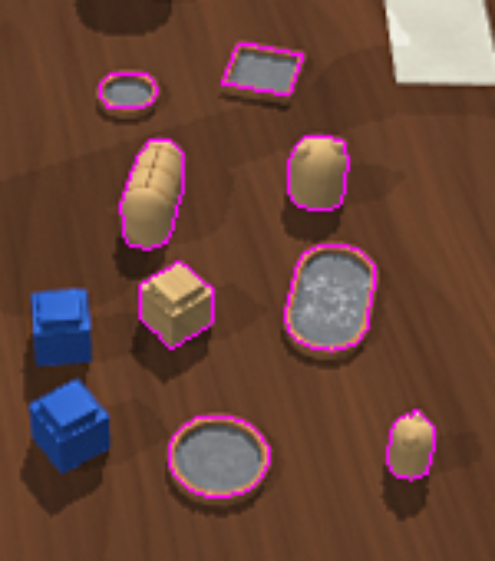

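The masks now fit. Both views agree to about 1 cm, the top view gives the best xy, and the rim tops triangulate at about 8–12 mm. Now I'll write a planner helper.

```bash
cat > go.py <<'E'
from h import *
import sys
# x y z(mm) finger-axis world angle(deg) rows
def plan(x,y,z,a,N):
    s=env.sense();R=np.array(s["tool_rot"]);p=np.array(s["position"])*1000
    a0=np.degrees(np.arctan2(R[1,1],R[0,1])); D=(a0-a)
    turn=round(np.radians(D)/N,3); th=np.radians(a0)
    P=p[:2].copy(); zz=p[2]; rows=[]
    for i in range(N):
        k=N-i; d=(np.array([x,y])-P)/k; 
        ya=np.array([np.cos(th),np.sin(th)]); xa=np.array([-ya[1],ya[0]]) # tool x = z-down
        xa=-xa if np.dot(xa,R[:2,0])<0 and i==0 and abs(D)<1 else xa
        xa=np.array([ -np.sin(th), np.cos(th)])
        dx,dy=round(d@xa/10,1),round(d@ya/10,1); dz=round((zz-z)/k/10,1)
        P=P+10*(dx*xa+dy*ya); zz-=dz*10; rows.append([[dx,dy,dz],turn]); th-=turn
    print("t",round(s["clock"],2),"at",np.round(p,1),"ang",round(a0,1),"w",round(s["gripper_width"]*1000,1),"xaxis chk",np.round(R[:2,0]@np.array([-np.sin(np.radians(a0)),np.cos(np.radians(a0))]),3),"q",np.round(s["joint_positions"],0),"F",np.round(s["ft_force"],1))
    print(rows,"end",np.round(P,1),round(zz,1))
v=list(map(float,sys.argv[1:])); plan(*v[:4],int(v[4]))
E
python3 go.py 468.5 78.4 150 -23.4 12
```

```text
t 0.1 at [150.9 657.2 230.1] ang 77.1 w 85.3 xaxis chk 1.0 q [75. 15. 92.  0. 73. -2.] F [ 0.5  0.1 -0.1]
[[[np.float64(-3.7), np.float64(-4.1), np.float64(0.7)], np.float64(0.146)], [[np.float64(-4.2), np.float64(-3.5), np.float64(0.7)], np.float64(0.146)], [[np.float64(-4.7), np.float64(-2.9), np.float64(0.7)], np.float64(0.146)], [[np.float64(-5.1), np.float64(-2.2), np.float64(0.7)], np.float64(0.146)], [[np.float64(-5.3), np.float64(-1.4), np.float64(0.7)], np.float64(0.146)], [[np.float64(-5.5), np.float64(-0.6), np.float64(0.6)], np.float64(0.146)], [[np.float64(-5.5), np.float64(0.2), np.float64(0.7)], np.float64(0.146)], [[np.float64(-5.4), np.float64(1.0), np.float64(0.6)], np.float64(0.146)], [[np.float64(-5.2), np.float64(1.7), np.float64(0.7)], np.float64(0.146)], [[np.float64(-4.9), np.float64(2.5), np.float64(0.6)], np.float64(0.146)], [[np.float64(-4.5), np.float64(3.1), np.float64(0.7)], np.float64(0.146)], [[np.float64(-4.0), np.float64(3.8), np.float64(0.6)], np.float64(0.146)]] end [468.3  78.2] 150.1
```

Emit:
drive_tool --targets '[[1,[-3.7,-4.1,0.7],0.146],[1,[-4.2,-3.5,0.7],0.146],[1,[-4.7,-2.9,0.7],0.146],[1,[-5.1,-2.2,0.7],0.146],[1,[-5.3,-1.4,0.7],0.146],[1,[-5.5,-0.6,0.6],0.146],[1,[-5.5,0.2,0.7],0.146],[1,[-5.4,1.0,0.6],0.146],[1,[-5.2,1.7,0.7],0.146],[1,[-4.9,2.5,0.6],0.146],[1,[-4.5,3.1,0.7],0.146],[1,[-4.0,3.8,0.6],0.146]]'

```text
clock: 1.6
position: [0.4687, 0.0771, 0.1508]
tool_rot: [[0.4, 0.916, -0.0], [0.916, -0.4, 0.0], [0.0, -0.0, -1.0]]
ft_force: [1.4, -1.0, 0.5]
gripper_width: 0.0855
grip_force: 0.0
```

```bash
sed -i 's/print(rows,/print([[[float(q) for q in r[0]],float(r[1])] for r in rows],/' go.py; python3 go.py 468.5 78.4 60 -23.4 4
```

```text
t 1.6 at [468.7  77.1 150.8] ang -23.6 w 85.5 xaxis chk 1.0 q [  6.  -3. 121.   0.  62.  30.] F [ 1.4 -1.   0.5]
[[[0.0, -0.0, 2.3], -0.001], [[0.0, -0.0, 2.3], -0.001], [[0.1, -0.0, 2.2], -0.001], [[0.0, -0.1, 2.3], -0.001]] end [468.2  78.4] 59.8
```

Emit:
drive_tool --targets '[[1,[0.1,-0.1,2.9],0],[1,[0,0,2.9],0],[1,[0,0,2.9],0],[1,[0,0,2.9],0],[1,[0,0,1.6],0],[1,[0,0,1.2],0],[1,[0,0,0],0],[-1,[0,0,0],0],[-1,[0,0,0],0],[-1,[0,0,0],0],[-1,[0,0,0],0],[-1,[0,0,0],0]]'

```text
clock: 3.1
position: [0.4694, 0.0803, 0.0086]
tool_rot: [[0.396, 0.918, 0.003], [0.918, -0.396, 0.0], [0.001, 0.002, -1.0]]
ft_force: [0.3, -0.4, 6.2]
gripper_width: 0.0513
grip_force: 63.9
```

Emit:
drive_tool --targets '[[-1,[0,0,-1],0],[-1,[0,0,-2.5],0],[-1,[0,0,-2.5],0],[-1,[0,0,-2.5],0],[-1,[0,0,0],0]]'

```text
clock: 3.72
position: [0.4696, 0.0804, 0.0944]
tool_rot: [[0.396, 0.918, 0.005], [0.918, -0.396, 0.001], [0.002, 0.004, -1.0]]
ft_force: [1.1, 0.3, -1.3]
gripper_width: 0.051
grip_force: 63.3
```

```bash
python3 go.py 615.5 -83 60 -23.6 6
```

```text
t 3.73 at [469.6  80.4  94.4] ang -23.3 w 51.0 xaxis chk 1.0 q [  7.   1. 124.   0.  55.  30.] F [ 1.1  0.3 -1.3]
[[[-1.5, 3.3, 0.6], 0.001], [[-1.5, 3.3, 0.6], 0.001], [[-1.5, 3.3, 0.6], 0.001], [[-1.6, 3.3, 0.5], 0.001], [[-1.5, 3.3, 0.6], 0.001], [[-1.6, 3.4, 0.5], 0.001]] end [615.5 -83.3] 60.4
```

Emit:
drive_tool --targets '[[-1,[-1.5,3.3,0.6],0],[-1,[-1.5,3.3,0.6],0],[-1,[-1.5,3.3,0.6],0],[-1,[-1.6,3.3,0.5],0],[-1,[-1.5,3.3,0.6],0],[-1,[-1.6,3.4,0.5],0],[-1,[0,0,0],0]]'

```text
clock: 4.6
position: [0.6145, -0.0849, 0.0563]
tool_rot: [[0.398, 0.917, -0.002], [0.917, -0.398, -0.0], [-0.001, -0.002, -1.0]]
ft_force: [-0.6, -0.0, -0.7]
gripper_width: 0.051
grip_force: 63.1
```

```bash
python3 go.py 615.5 -83 25 -23.3 3
python3 - <<'E'
from m2 import *
for n in("top","side"):
    p,d=grab(n); np.savez(n+"1.npz",p=p,d=d)
a=cv2.resize(load("top","1")[120:240,230:370],None,fx=3,fy=3);b=cv2.resize(load("side","1")[150:270,250:390],None,fx=3,fy=3)
save("b1.png",np.vstack([a,b])[:, :])
E
```

```text
t 4.6 at [614.5 -84.9  56.3] ang -23.4 w 51.0 xaxis chk 1.0 q [-10.  19. 107.  -0.  54.  13.] F [-0.6 -0.  -0.7]
[[[0.1, 0.0, 1.0], -0.001], [[0.1, 0.0, 1.1], -0.001], [[0.0, 0.0, 1.0], -0.001]] end [615.3 -83.1] 25.3
```

Emit:
drive_tool --targets '[[-1,[0.1,0,1.0],0],[-1,[0.1,0,1.1],0],[-1,[0,0,1.0],0],[-1,[0,0,0.5],0],[-1,[0,0,0.4],0],[-1,[0,0,0.1],0],[-1,[0,0,0],0]]'

```text
clock: 5.58
position: [0.6153, -0.0814, 0.0175]
tool_rot: [[0.396, 0.918, 0.0], [0.918, -0.396, -0.0], [0.0, 0.0, -1.0]]
ft_force: [0.4, -0.5, -1.5]
gripper_width: 0.0513
grip_force: 63.2
```

Emit:
drive_tool --targets '[[-1,[0,0,0.2],0],[-1,[0,0,0.1],0],[-1,[0,0,0],0]]'

```text
clock: 5.95
position: [0.615, -0.0813, 0.0142]
tool_rot: [[0.396, 0.918, -0.0], [0.918, -0.396, 0.0], [-0.0, -0.0, -1.0]]
ft_force: [-0.5, -0.0, -1.1]
gripper_width: 0.051
grip_force: 63.2
```

Emit:
drive_tool --targets '[[-1,[0,0,0.1],0],[-1,[0,0,0],0]]'

```text
clock: 6.2
position: [0.6152, -0.0813, 0.0136]
tool_rot: [[0.396, 0.918, 0.0], [0.918, -0.396, -0.0], [0.0, 0.0, -1.0]]
ft_force: [-2.1, 0.6, 1.8]
gripper_width: 0.0512
grip_force: 63.4
```

Emit:
drive_tool --targets '[[1,[0,0,0],0],[1,[0,0,0],0],[1,[0,0,0],0],[1,[0,0,0],0],[1,[0,0,-1.5],0],[1,[0,0,-3.0],0],[1,[0,0,-4.0],0],[1,[0,0,-4.0],0],[1,[0,0,0],0]]'

```text
clock: 7.32
position: [0.6188, -0.0819, 0.1444]
tool_rot: [[0.396, 0.918, 0.01], [0.918, -0.396, -0.002], [0.002, 0.01, -1.0]]
ft_force: [-0.1, 0.5, -0.5]
gripper_width: 0.0855
grip_force: 0.0
```

```bash
python3 go.py 641 77 138 -23.4 4
```

```text
t 7.33 at [618.8 -81.9 144.4] ang -23.3 w 85.5 xaxis chk 1.0 q [-10.  13. 104.   0.  62.  13.] F [-0.1  0.5 -0.5]
[[[3.9, -1.1, 0.2], 0.0], [[3.9, -1.1, 0.1], 0.0], [[3.8, -1.0, 0.2], 0.0], [[3.9, -1.1, 0.1], 0.0]] end [640.7  77.4] 138.4
```

Emit:
drive_tool --targets '[[1,[3.9,-1.1,0.2],0],[1,[3.9,-1.1,0.1],0],[1,[3.8,-1.0,0.2],0],[1,[3.9,-1.1,0.1],0],[1,[0,0,0],0],[1,[0,0,0],0]]'

```text
clock: 8.07
position: [0.6363, 0.0779, 0.1317]
tool_rot: [[0.395, 0.919, -0.001], [0.919, -0.395, -0.001], [-0.001, -0.001, -1.0]]
ft_force: [-0.4, -0.1, 0.4]
gripper_width: 0.0853
grip_force: 0.0
```

```bash
python3 go.py 641 77 14 -23.4 6;  python3 - <<'E'
from m2 import *
for n in("top","side"):
    p,d=grab(n); np.savez(n+"1.npz",p=p,d=d)
measure("body",(.615,-.083,.035),"1")
a=cv2.resize(load("top","1")[120:240,230:370],None,fx=3,fy=3);b=cv2.resize(load("side","1")[170:290,250:390],None,fx=3,fy=3)
save("b2.png",np.hstack([a[:, :400],b[:,:400]]))
E
```

```text
t 8.07 at [636.3  77.9 131.7] ang -23.3 w 85.3 xaxis chk 1.0 q [  5.  16. 102.  -0.  62.  28.] F [-0.4 -0.1  0.4]
[[[0.0, 0.1, 2.0], 0.0], [[0.0, 0.1, 2.0], 0.0], [[0.0, 0.1, 1.9], 0.0], [[0.0, 0.1, 2.0], 0.0], [[0.1, 0.0, 1.9], 0.0], [[0.0, 0.1, 2.0], 0.0]] end [641.3  76.8] 13.7
body top [297.6 174. ] rect [612.7 -81.6] [115.4  56.8] 67.6
body side [319.6 226.4] rect [612.6 -90.4] [160.2  55.1] 65.9
   tri [614.8 -82.6  21.4] gap 0.2
```

View pics/b2.png

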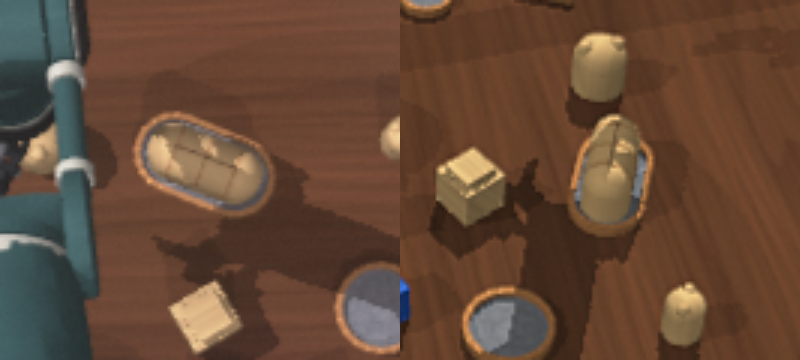

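The crops show the body mould sitting inside the oblong tray, centred at about (205,165) in the left crop. Next is the large head.

Emit:
drive_tool --targets '[[1,[0,0.4,2.6],0],[1,[0,0.1,2.6],0],[1,[0,0,2.6],0],[1,[0,0,2.3],0],[1,[0,0,1.6],0],[1,[0,0,0],0],[-1,[0,0,0],0],[-1,[0,0,0],0],[-1,[0,0,0],0],[-1,[0,0,0],0],[-1,[0,0,0],0]]'

```text
clock: 9.55
position: [0.6433, 0.0762, 0.0173]
tool_rot: [[0.396, 0.918, 0.004], [0.918, -0.396, 0.0], [0.002, 0.003, -1.0]]
ft_force: [1.1, -0.5, 6.7]
gripper_width: 0.0601
grip_force: 65.4
```

Emit:
drive_tool --targets '[[-1,[0,0,-1],0],[-1,[0,0,-3],0],[-1,[0,0,-3.5],0],[-1,[0,0,-3.5],0],[-1,[0,0,0],0]]'

```text
clock: 10.18
position: [0.6441, 0.0764, 0.1294]
tool_rot: [[0.396, 0.918, 0.007], [0.918, -0.396, 0.001], [0.003, 0.006, -1.0]]
ft_force: [0.6, 0.1, -0.8]
gripper_width: 0.0602
grip_force: 65.2
```

```bash
python3 go.py 469.5 -252 105 -23.3 10
```

```text
t 10.18 at [644.1  76.4 129.4] ang -23.3 w 60.2 xaxis chk 1.0 q [  5.  17. 101.   0.  62.  28.] F [ 0.6  0.1 -0.8]
[[[-3.7, -0.3, 0.2], -0.0], [[-3.7, -0.3, 0.2], -0.0], [[-3.7, -0.3, 0.3], -0.0], [[-3.7, -0.3, 0.2], -0.0], [[-3.7, -0.3, 0.3], -0.0], [[-3.7, -0.3, 0.2], -0.0], [[-3.7, -0.3, 0.3], -0.0], [[-3.7, -0.3, 0.2], -0.0], [[-3.7, -0.3, 0.3], -0.0], [[-3.8, -0.3, 0.2], -0.0]] end [ 469.7 -252.4] 105.4
```

Emit:
drive_tool --targets '[[-1,[-3.7,-0.3,0.2],0],[-1,[-3.7,-0.3,0.2],0],[-1,[-3.7,-0.3,0.3],0],[-1,[-3.7,-0.3,0.2],0],[-1,[-3.7,-0.3,0.3],0],[-1,[-3.7,-0.3,0.2],0],[-1,[-3.7,-0.3,0.3],0],[-1,[-3.7,-0.3,0.2],0],[-1,[-3.7,-0.3,0.3],0],[-1,[-3.8,-0.3,0.2],0],[-1,[0,0,0],0],[-1,[0,0,0],0]]'

```text
clock: 11.68
position: [0.4664, -0.252, 0.1002]
tool_rot: [[0.397, 0.918, -0.002], [0.918, -0.397, 0.002], [0.001, -0.002, -1.0]]
ft_force: [-0.2, 0.8, -1.7]
gripper_width: 0.0602
grip_force: 65.1
```

```bash
python3 go.py 469.5 -252 24 -23.3 4
```

```text
t 11.68 at [ 466.4 -252.   100.2] ang -23.4 w 60.2 xaxis chk 1.0 q [-31.   7. 117.   0.  57.  -8.] F [-0.2  0.8 -1.7]
[[[0.0, 0.1, 1.9], -0.0], [[0.0, 0.1, 1.9], -0.0], [[0.1, 0.0, 1.9], -0.0], [[0.0, 0.1, 1.9], -0.0]] end [ 469.5 -252.3] 24.2
```

Emit:
drive_tool --targets '[[-1,[0,0.2,2.4],0],[-1,[0,0,2.4],0],[-1,[0,0,1.6],0],[-1,[0,0,0.8],0],[-1,[0,0,0.1],0],[-1,[0,0,0],0]]'

```text
clock: 12.42
position: [0.4696, -0.2538, 0.029]
tool_rot: [[0.396, 0.918, 0.001], [0.918, -0.396, -0.001], [-0.0, 0.001, -1.0]]
ft_force: [0.2, 0.3, -1.3]
gripper_width: 0.0602
grip_force: 65.2
```

Emit:
drive_tool --targets '[[-1,[0,0,0.3],0],[-1,[0,0,0.2],0],[-1,[0,0,0.1],0],[-1,[0,0,0],0]]'

```text
clock: 12.92
position: [0.4689, -0.2536, 0.0224]
tool_rot: [[0.396, 0.918, 0.0], [0.918, -0.396, -0.0], [-0.0, 0.0, -1.0]]
ft_force: [-0.7, 0.9, -1.1]
gripper_width: 0.0601
grip_force: 65.2
```

Emit:
drive_tool --targets '[[-1,[0,0,0.1],0],[-1,[0,0,0],0]]'

```text
clock: 13.18
position: [0.469, -0.2536, 0.0223]
tool_rot: [[0.396, 0.918, -0.0], [0.918, -0.396, -0.0], [-0.0, -0.0, -1.0]]
ft_force: [-3.0, 2.2, 8.0]
gripper_width: 0.0603
grip_force: 65.9
```

Contact. Release and retreat.

Emit:
drive_tool --targets '[[1,[0,0,0],0],[1,[0,0,0],0],[1,[0,0,0],0],[1,[0,0,0],0],[1,[0,0,-1.5],0],[1,[0,0,-3.0],0],[1,[0,0,-4.0],0],[1,[0,0,-2.5],0],[1,[0,0,0],0]]'

```text
clock: 14.3
position: [0.4711, -0.2548, 0.135]
tool_rot: [[0.396, 0.918, 0.006], [0.918, -0.396, -0.004], [-0.001, 0.007, -1.0]]
ft_force: [0.7, -0.5, -0.7]
gripper_width: 0.0856
grip_force: 0.0
```

```bash
python3 go.py 634.6 -279 125 -23.4 4
```

```text
t 14.3 at [ 471.1 -254.8  135. ] ang -23.3 w 85.6 xaxis chk 1.0 q [-31.   5. 115.   0.  60.  -8.] F [ 0.7 -0.5 -0.7]
[[[1.1, 4.0, 0.3], 0.0], [[1.0, 4.0, 0.2], 0.0], [[1.1, 4.0, 0.3], 0.0], [[1.0, 4.0, 0.2], 0.0]] end [ 634.7 -279.6] 125.0
```

Emit:
drive_tool --targets '[[1,[1.1,4.0,0.3],0],[1,[1.0,4.0,0.2],0],[1,[1.1,4.0,0.3],0],[1,[1.0,4.0,0.2],0],[1,[0,0,0],0],[1,[0,0,0],0]]'

```text
clock: 15.05
position: [0.6312, -0.2777, 0.1196]
tool_rot: [[0.396, 0.918, -0.003], [0.918, -0.396, 0.001], [0.0, -0.003, -1.0]]
ft_force: [-0.6, 1.7, 0.9]
gripper_width: 0.0855
grip_force: 0.0
```

```bash
python3 go.py 634.6 -279 12 -23.4 4
python3 - <<'E'
from m2 import *
for n in("top","side"):
    p,d=grab(n); np.savez(n+"2.npz",p=p,d=d)
measure("head",(.469,-.252,.04),"2")
E
```

```text
t 15.05 at [ 631.2 -277.7  119.6] ang -23.3 w 85.5 xaxis chk 1.0 q [-26.  22.  96.  -0.  63.  -2.] F [-0.6  1.7  0.9]
[[[0.0, 0.1, 2.7], 0.0], [[0.0, 0.1, 2.7], 0.0], [[0.0, 0.1, 2.7], 0.0], [[0.0, 0.1, 2.7], 0.0]] end [ 634.9 -279.3] 11.6Traceback (most recent call last):
  File "<stdin>", line 4, in <module>
  File "m2.py", line 25, in measure
    img=load(n,tag); c=blob(n,img,X,tray)
                       ~~~~^^^^^^^^^^^^^^
  File "m2.py", line 21, in blob
    return max((c for c in cs if cv2.pointPolygonTest(c,tuple(map(float,u)),True)>-10 and cv2.contourArea(c)>30),key=cv2.contourArea)
ValueError: max() iterable argument is empty
```

Emit:
drive_tool --targets '[[1,[0,0.3,2.6],0],[1,[0,0,2.6],0],[1,[0,0,2.6],0],[1,[0,0,1.8],0],[1,[0,0,1.2],0],[1,[0,0,0],0],[-1,[0,0,0],0],[-1,[0,0,0],0],[-1,[0,0,0],0],[-1,[0,0,0],0],[-1,[0,0,0],0],[-1,[0,0,0],0]]'

```text
clock: 16.65
position: [0.6364, -0.28, 0.0147]
tool_rot: [[0.396, 0.918, 0.002], [0.918, -0.396, -0.001], [-0.0, 0.003, -1.0]]
ft_force: [-0.3, 0.9, 4.6]
gripper_width: 0.0383
grip_force: 60.6
```

Emit:
drive_tool --targets '[[-1,[0,0,-1],0],[-1,[0,0,-3],0],[-1,[0,0,-4],0],[-1,[0,0,-3.5],0],[-1,[0,0,0],0]]'

```text
clock: 17.27
position: [0.6376, -0.2806, 0.1328]
tool_rot: [[0.396, 0.918, 0.007], [0.918, -0.396, -0.003], [-0.0, 0.007, -1.0]]
ft_force: [0.2, -0.1, -0.7]
gripper_width: 0.0385
grip_force: 60.2
```

```bash
python3 go.py 472.2 260 110 -23.4 12
```

```text
t 17.27 at [ 637.6 -280.6  132.8] ang -23.3 w 38.5 xaxis chk 1.0 q [-26.  21.  95.   0.  64.  -2.] F [ 0.2 -0.1 -0.7]
[[[3.6, -3.0, 0.2], 0.0], [[3.6, -3.1, 0.2], 0.0], [[3.6, -3.0, 0.2], 0.0], [[3.6, -3.1, 0.2], 0.0], [[3.6, -3.0, 0.2], 0.0], [[3.6, -3.1, 0.2], 0.0], [[3.6, -3.0, 0.2], 0.0], [[3.6, -3.1, 0.2], 0.0], [[3.6, -3.0, 0.2], 0.0], [[3.6, -3.1, 0.2], 0.0], [[3.5, -3.0, 0.1], 0.0], [[3.6, -3.1, 0.2], 0.0]] end [472.1 260.1] 109.8
```

Emit:
drive_tool --targets '[[-1,[3.6,-3.0,0.2],0],[-1,[3.6,-3.1,0.2],0],[-1,[3.6,-3.0,0.2],0],[-1,[3.6,-3.1,0.2],0],[-1,[3.6,-3.0,0.2],0],[-1,[3.6,-3.1,0.2],0],[-1,[3.6,-3.0,0.2],0],[-1,[3.6,-3.1,0.2],0],[-1,[3.6,-3.0,0.2],0],[-1,[3.6,-3.1,0.2],0],[-1,[3.5,-3.0,0.1],0],[-1,[3.6,-3.1,0.2],0]]'

```text
clock: 18.77
position: [0.4679, 0.2619, 0.1037]
tool_rot: [[0.396, 0.918, -0.002], [0.918, -0.396, -0.001], [-0.002, -0.002, -1.0]]
ft_force: [0.5, 0.9, -0.4]
gripper_width: 0.0377
grip_force: 60.3
```

Emit:
drive_tool --targets '[[-1,[0,0,0],0],[-1,[0,0,0],0]]'

```text
clock: 19.02
position: [0.4688, 0.2606, 0.1041]
tool_rot: [[0.395, 0.919, -0.002], [0.919, -0.395, -0.002], [-0.002, -0.001, -1.0]]
ft_force: [0.3, -0.7, -0.5]
gripper_width: 0.0379
grip_force: 60.3
```

```bash
python3 go.py 472.2 260 26 -23.4 4
```

```text
t 19.02 at [468.8 260.6 104.1] ang -23.3 w 37.9 xaxis chk 1.0 q [ 26.   7. 116.  -0.  57.  50.] F [ 0.3 -0.7 -0.5]
[[[0.0, 0.1, 2.0], 0.001], [[0.0, 0.1, 1.9], 0.001], [[0.0, 0.1, 2.0], 0.001], [[0.1, 0.0, 1.9], 0.001]] end [471.9 260.3] 26.1
```

Emit:
drive_tool --targets '[[-1,[0,0.2,2.4],0],[-1,[0,0,2.4],0],[-1,[0,0,1.9],0],[-1,[0,0,1.0],0],[-1,[0,0,0.3],0],[-1,[0,0,0],0]]'

```text
clock: 19.77
position: [0.472, 0.2605, 0.0256]
tool_rot: [[0.396, 0.918, 0.001], [0.918, -0.396, 0.0], [0.0, 0.0, -1.0]]
ft_force: [-0.1, -0.2, 0.0]
gripper_width: 0.0383
grip_force: 60.3
```

Emit:
drive_tool --targets '[[-1,[0,0,0.2],0],[-1,[0,0,0.2],0],[-1,[0,0,0.1],0],[-1,[0,0,0],0]]'

```text
clock: 20.27
position: [0.4715, 0.2604, 0.0203]
tool_rot: [[0.396, 0.918, -0.0], [0.918, -0.396, -0.0], [-0.0, -0.0, -1.0]]
ft_force: [-0.4, -0.4, 0.7]
gripper_width: 0.0378
grip_force: 60.3
```

Emit:
drive_tool --targets '[[-1,[0,0,0.1],0],[-1,[0,0,0],0]]'

```text
clock: 20.52
position: [0.4717, 0.2605, 0.0197]
tool_rot: [[0.396, 0.918, 0.0], [0.918, -0.396, 0.0], [0.0, 0.0, -1.0]]
ft_force: [-1.9, -0.5, 4.1]
gripper_width: 0.0383
grip_force: 60.7
```

Contact. Release and go up.

Emit:
drive_tool --targets '[[1,[0,0,0],0],[1,[0,0,0],0],[1,[0,0,0],0],[1,[0,0,0],0],[1,[0,0,0],0],[1,[0,0,-1.5],0],[1,[0,0,-3.0],0],[1,[0,0,-4.0],0],[1,[0,0,-2.5],0],[1,[0,0,0],0]]'

```text
clock: 21.78
position: [0.4739, 0.2616, 0.1331]
tool_rot: [[0.396, 0.918, 0.006], [0.918, -0.396, 0.003], [0.005, 0.005, -1.0]]
ft_force: [0.6, 0.3, 0.1]
gripper_width: 0.0853
grip_force: 0.0
```

```bash
python3 go.py 463.5 -79.4 120 -60.9 10
```

```text
t 21.77 at [473.9 261.6 133.1] ang -23.3 w 85.3 xaxis chk 1.0 q [ 26.   5. 114.  -0.  60.  50.] F [0.6 0.3 0.1]
[[[-3.2, 1.3, 0.1], 0.066], [[-3.1, 1.5, 0.1], 0.066], [[-3.0, 1.6, 0.1], 0.066], [[-2.9, 1.8, 0.1], 0.066], [[-2.7, 2.0, 0.2], 0.066], [[-2.6, 2.2, 0.1], 0.066], [[-2.4, 2.4, 0.2], 0.066], [[-2.3, 2.5, 0.1], 0.066], [[-2.1, 2.7, 0.2], 0.066], [[-1.9, 2.9, 0.1], 0.066]] end [463.5 -79.8] 120.1
```

Emit:
drive_tool --targets '[[1,[-3.2,1.3,0.1],0.066],[1,[-3.1,1.5,0.1],0.066],[1,[-3.0,1.6,0.1],0.066],[1,[-2.9,1.8,0.1],0.066],[1,[-2.7,2.0,0.2],0.066],[1,[-2.6,2.2,0.1],0.066],[1,[-2.4,2.4,0.2],0.066],[1,[-2.3,2.5,0.1],0.066],[1,[-2.1,2.7,0.2],0.066],[1,[-1.9,2.9,0.1],0.066],[1,[0,0,0],0],[1,[0,0,0],0]]'

```text
clock: 23.28
position: [0.4605, -0.0805, 0.1155]
tool_rot: [[0.876, 0.483, -0.002], [0.483, -0.876, 0.001], [-0.001, -0.001, -1.0]]
ft_force: [0.2, 0.1, -0.8]
gripper_width: 0.085
grip_force: 0.0
```

```bash
python3 go.py 463.5 -79.4 14 -60.9 4
```

```text
t 23.27 at [460.5 -80.5 115.5] ang -61.1 w 85.0 xaxis chk 1.0 q [-13.  -1. 123.   0.  58.  48.] F [ 0.2  0.1 -0.8]
[[[0.1, 0.0, 2.5], -0.001], [[0.1, 0.0, 2.6], -0.001], [[0.1, 0.0, 2.5], -0.001], [[0.0, 0.0, 2.6], -0.001]] end [463.1 -79.1] 13.5
```

Emit:
drive_tool --targets '[[1,[0.1,0,2.5],0],[1,[0,0,2.5],0],[1,[0,0,2.5],0],[1,[0,0,1.6],0],[1,[0,0,1.2],0],[1,[0,0,0],0],[-1,[0,0,0],0],[-1,[0,0,0],0],[-1,[0,0,0],0],[-1,[0,0,0],0],[-1,[0,0,0],0]]'

```text
clock: 24.65
position: [0.4633, -0.0808, 0.0144]
tool_rot: [[0.876, 0.483, 0.002], [0.483, -0.876, -0.001], [0.002, 0.002, -1.0]]
ft_force: [0.9, 0.7, 6.1]
gripper_width: 0.0509
grip_force: 63.5
```

Emit:
drive_tool --targets '[[-1,[0,0,-1],0],[-1,[0,0,-3],0],[-1,[0,0,-3],0],[-1,[0,0,-3],0],[-1,[0,0,0],0]]'

```text
clock: 25.28
position: [0.4641, -0.081, 0.1161]
tool_rot: [[0.876, 0.483, 0.006], [0.483, -0.876, -0.001], [0.004, 0.004, -1.0]]
ft_force: [-0.3, 0.2, 0.3]
gripper_width: 0.0512
grip_force: 62.9
```

```bash
python3 go.py 629.8 272.5 90 -25.8 10
```

```text
t 25.27 at [464.1 -81.  116.1] ang -61.1 w 51.2 xaxis chk 1.0 q [-13.  -1. 123.  -0.  58.  48.] F [-0.3  0.2  0.3]
[[[3.2, -2.3, 0.3], -0.062], [[3.3, -2.1, 0.3], -0.062], [[3.4, -1.9, 0.3], -0.062], [[3.5, -1.7, 0.2], -0.062], [[3.6, -1.4, 0.3], -0.062], [[3.7, -1.2, 0.2], -0.062], [[3.8, -1.0, 0.3], -0.062], [[3.8, -0.8, 0.2], -0.062], [[3.9, -0.5, 0.3], -0.062], [[3.9, -0.3, 0.2], -0.062]] end [629.6 272.7] 90.1
```

Emit:
drive_tool --targets '[[-1,[3.2,-2.3,0.3],-0.062],[-1,[3.3,-2.1,0.3],-0.062],[-1,[3.4,-1.9,0.3],-0.062],[-1,[3.5,-1.7,0.2],-0.062],[-1,[3.6,-1.4,0.3],-0.062],[-1,[3.7,-1.2,0.2],-0.062],[-1,[3.8,-1.0,0.3],-0.062],[-1,[3.8,-0.8,0.2],-0.062],[-1,[3.9,-0.5,0.3],-0.062],[-1,[3.9,-0.3,0.2],-0.062],[-1,[0,0,0],0],[-1,[0,0,0],0]]'

```text
clock: 26.78
position: [0.6261, 0.2725, 0.0854]
tool_rot: [[0.432, 0.902, -0.003], [0.902, -0.432, -0.002], [-0.003, -0.002, -1.0]]
ft_force: [0.4, 0.6, -1.0]
gripper_width: 0.0512
grip_force: 62.8
```

```bash
python3 go.py 629.8 272.5 25 -25.8 3
```

```text
t 26.77 at [626.1 272.5  85.4] ang -25.6 w 51.2 xaxis chk 1.0 q [21. 23. 98. -0. 59. 47.] F [ 0.4  0.6 -1. ]
[[[0.1, 0.1, 2.0], 0.001], [[0.0, 0.1, 2.0], 0.001], [[0.1, 0.1, 2.0], 0.001]] end [629.7 273. ] 25.4
```

Contact is expected at a TCP z of about 19.4 mm.

Emit:
drive_tool --targets '[[-1,[0.1,0.2,2.4],0],[-1,[0,0,2.0],0],[-1,[0,0,1.3],0],[-1,[0,0,0.5],0],[-1,[0,0,0],0],[-1,[0,0,0],0]]'

```text
clock: 27.52
position: [0.6304, 0.2735, 0.0262]
tool_rot: [[0.432, 0.902, 0.001], [0.902, -0.432, 0.001], [0.001, 0.001, -1.0]]
ft_force: [-0.0, -0.2, 0.5]
gripper_width: 0.0511
grip_force: 62.8
```

Emit:
drive_tool --targets '[[-1,[0,0,0.2],0],[-1,[0,0,0.2],0],[-1,[0,0,0.1],0],[-1,[0,0,0.1],0],[-1,[0,0,0],0]]'

```text
clock: 28.15
position: [0.6297, 0.2733, 0.0195]
tool_rot: [[0.432, 0.902, -0.0], [0.902, -0.432, 0.0], [-0.0, -0.0, -1.0]]
ft_force: [-0.9, -0.1, 1.5]
gripper_width: 0.0508
grip_force: 63.0
```

Emit:
drive_tool --targets '[[-1,[0,0,0.05],0],[1,[0,0,0],0],[1,[0,0,0],0],[1,[0,0,0],0],[1,[0,0,0],0],[1,[0,0,-1.5],0],[1,[0,0,-3.0],0],[1,[0,0,-4.0],0],[1,[0,0,-5],0],[1,[0,0,-4],0],[1,[0,0,0],0]]'

```text
clock: 29.52
position: [0.633, 0.2746, 0.2011]
tool_rot: [[0.432, 0.902, 0.011], [0.902, -0.432, 0.004], [0.008, 0.008, -1.0]]
ft_force: [0.3, -0.3, -1.0]
gripper_width: 0.0854
grip_force: 0.0
```

```bash
python3 go.py 480 0 200 -25.8 7
```

```text
t 29.52 at [633.  274.6 201.1] ang -25.6 w 85.4 xaxis chk 1.0 q [21. 17. 92. -0. 70. 47.] F [ 0.3 -0.3 -1. ]
[[[-4.5, -0.3, 0.0], 0.0], [[-4.5, -0.3, 0.0], 0.0], [[-4.5, -0.3, 0.0], 0.0], [[-4.5, -0.3, 0.0], 0.0], [[-4.5, -0.2, 0.0], 0.0], [[-4.4, -0.3, 0.1], 0.0], [[-4.5, -0.2, 0.0], 0.0]] end [ 4.801e+02 -4.000e-01] 200.1
```

Emit:
drive_tool --targets '[[1,[-4.5,-0.3,0],0],[1,[-4.5,-0.3,0],0],[1,[-4.5,-0.3,0],0],[1,[-4.5,-0.3,0],0],[1,[-4.5,-0.2,0],0],[1,[-4.4,-0.3,0],0],[1,[-4.5,-0.2,0],0],[1,[0,0,0],0]]'

```text
clock: 30.52
position: [0.4749, -0.0036, 0.1933]
tool_rot: [[0.435, 0.9, -0.001], [0.9, -0.435, -0.0], [-0.001, -0.001, -1.0]]
ft_force: [1.1, 0.2, 1.1]
gripper_width: 0.0856
grip_force: 0.0
```

Run:
```python
from m2 import *
for n in("top","side"):
    p,d=grab(n); np.savez(n+"3.npz",p=p,d=d)
for k,X in dict(head=(.469,-.252,.04),cub=(.472,.26,.03),stand=(.63,.273,.035),body=(.615,-.083,.035)).items():
    try: measure(k,X,"3")
    except Exception as e: print(k,e)
save("f_t.png",cv2.resize(load("top","3")[130:290,80:480],None,fx=2,fy=2));save("f_s.png",cv2.resize(load("side","3")[100:400,220:420],None,fx=2,fy=2))
```

```text
head top [358.  221.7] rect [ 468.7 -251.3] [63.6 60.6] 88.4
head side [285.9 274.3] rect [ 467.6 -261.2] [99.3 62.4] 79.2
   tri [ 469.1 -253.4   26.5] gap 0.4
cub top [180.7 226. ] rect [472.4 262. ] [43.7 37.7] 88.4
cub side [258.7 165.2] rect [473.  253.6] [92.4 39.9] 81.2
   tri [473.5 264.1  15.2] gap 3.1
stand top [174.9 171.7] rect [629.8 275.1] [62.3 54.1] 64.9
stand side [302.3 155.9] rect [639.2 265.8] [119.8  39. ] 73.5
   tri [636.7 276.5  26.1] gap 11.0
body top [297.7 174. ] rect [612.6 -81.5] [115.4  57.2] 67.6
body side [319.6 226.3] rect [612.2 -89.8] [160.9  54. ] 67.7
   tri [614.8 -82.6  22.2] gap 0.1
```

View pics/f_t.png

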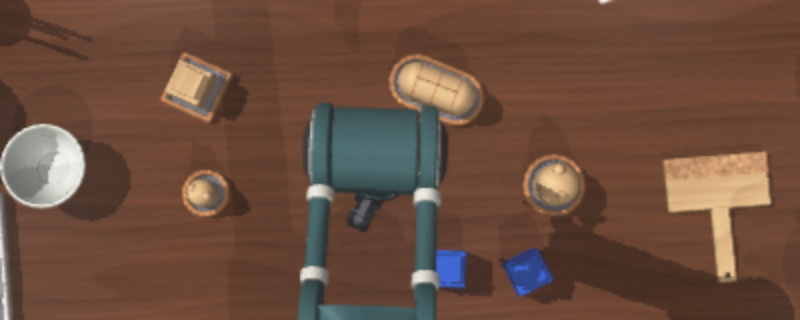

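View pics/f_s.png

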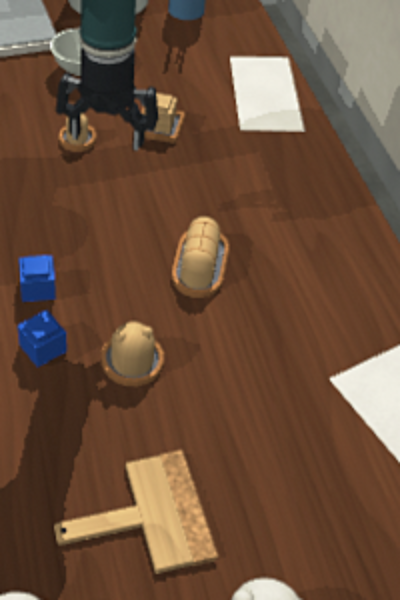

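All four moulds stand in their trays: in the top crop the stand is at (195,87), the cub at (205,192), the body at (436,88) and the head at (554,184). The bowl and brush have not moved.

```bash
python3 -c "
from plant import env
print(env.job_done())"
```

```text
the job is handed in; nothing more can be done
None
```

I lowered all four moulds upright into their matching trays, left the paste bowl and brush where they were, and handed the job in at about 31 s on the robot's clock; no verdict came back.

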